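Load the kitchen bin, then hold it pressed against the sprung bookend

ROBOT

A 6-joint arm with a two-finger parallel gripper is mounted at the origin on the work surface. World frame = base frame: x ahead of the robot, y to its left, z up, the work surface at z = 0. Lengths are in m, angles in rad, forces in N, time in s.
With the tool pointing down it reaches from about 0.25 to 0.775 m from the base axis. Payload 4 kg.
Tool frame: the origin (TCP) lies midway between the tips of the shut fingers; the grasp point (between the pads) lies 19 mm behind it (grasp_offset is the distance from the TCP to the grasp point, in m); z points along the fingers, y is the line along which they close (so a half turn about z gives the same grasp; the last joint's range is limited). The gripper opens to 85 mm and grips with 20 to 120 N. Pads are 22 mm wide; open, the fingers measure 114 mm over their backs; the gripper's body (76 mm by 85 mm) begins 54 mm behind the grasp point. The pads swing forward as they close: fully open they stand 13 mm farther back than shut.
Start: joints at [-1.254, 0.087, 1.371, -0, 1.684, -0.103], TCP at [0.224, -0.502, 0.231] pointing down, gripper open.
Joint ranges: [-3.1, 3.1], [-0.76, 2.03], [0.27, 2.55], [-1.08, 4.22], [0.17, 2.65], [-2.57, 2.57]. Speed limits (rad/s): [2.79, 2.79, 3.14, 3.14, 3.14, 3.14].

INTERFACE

Orientations are given as a unit quaternion [x, y, z, w].
In Python, from cell import * gives the robot as it stands.
- The arm moves only by the shell command python3 -m jog 'ROWS' [OPENING] [FORCE]. ROWS is JSON, a list of rows, each an object of numbers: "tx", "ty", "tz": the shift along the world's x, y, z in m; "spin": the turn about the world's z in rad. A call has 1 to 20 rows; each row is the pose to reach, as a shift and turn from the pose commanded when the call began; what a row does not reach only later rows make up. A row lasts 1/10 s, in which the tool goes at most 50 mm and 8.59 degrees, less where a joint would pass 70% of its speed; a pose out of reach is approached as far as the arm can. A call with a gripper value outside its range is refused whole. OPENING is the closure, from 0 (fully open) to 1 (shut), set as the call begins (- or left out, the last holds). The fingers move at their own pace and stop on an object; FORCE is the grip in N (left out, the last holds). Time passes only in rows, so rows that repeat a pose let the fingers close. It gives the time, the measured TCP pose, the force, the opening and the grip force at its end, in the units of the state.
- get_state(): the state, without advancing time (a new reading comes with each control period).
- camera(name): name is "scene" or "top"; returns (picture, depth): 384x512x3 uint8, blue, green, red; 384x512 float32, m along the optical axis (not along the pixel's ray), 0 where there is no reading.
- camera_info(name): a dict with "vfov" (degrees; the focal length in pixels is half the picture's height over the tangent of half this angle, whatever the lens; pixels are square), "cx", "cy" (the principal point, pixels), "R" (3x3) and "t" (3): a world point X has camera coordinates R X + t. Camera axes: x right, y down, z forward; pixel columns grow to the right and rows downward; lengths in m; the calibration is good to about 2 mm. A picture is of the moment at which its call begins. camera_info takes no time and is no camera call.
- sign_off(): hands the job in; it is judged then, once.
The state is a dict: "t": time; "joint_pos": joint angles; "joint_vel": joint speeds; "joint_efforts": joint torques, N m; "tcp_pos": TCP position; "orientation": TCP orientation; "force": force on the tool from outside, world axes, zero at the start; "torque": the same for the moment, N m; "opening": finger opening in m; "grip_force": force on a finger pad.
Only numpy, scipy, OpenCV 4.12 (cv2) and the standard library are available. Lean on these libraries where they do the work, as an engineer would, in place of code of your own. Each camera call takes 0.05 s, during which the arm holds its last target. There are 200 camera calls.

TASK

Put the tape roll, the marker and the square glass jar (standing upright) into the white bin. Then bring the bin, flat on the counter, square against the middle of the bookend's sprung pad and keep it pressed there with a steady push of about 10 newtons so that I can screw down its end tabs, never squashing the pad to the end of its travel. Finish while still holding the bin pressed, without letting go, and leave the mug, canister and bowl where they are.

Things in the scene. Friction and masses are not known exactly. Their poses are not given: they have to be found in the camera images.
- bin: White plastic stacking bin, open on top, loose: 160 (x) x 240 (y) x 60 (z) mm outside, walls and floor 4 mm, about 0.22 kg empty. Origin: centre of the underside. Its plain +x wall (240 mm long) goes against the pad, its -x wall carries the grip. A 24 mm long, 50 mm wide, 4 mm thick screw tab sticks out at the foot of each end (+y, -y). Starts 40 to 90 mm short of the pad, up to 0.2 rad askew.
- bin_grip (a point): Centre of the top edge of the grip: the middle of the bin's -x wall is thickened outward to 12 mm (including the wall) over 90 mm along y, from 26 mm above the counter up to the rim at 60 mm. It can be pinched from above or pushed. Axes as the bin's. It lies 82 mm to -x of the bin's origin.
- bookend: Small steel bookend screwed to the counter: 110 mm wide, upright 140 mm high, foot plate behind it, a sprung black pad in front. Origin: on the counter below the middle of the pad's front face at rest. +x: horizontal direction in which the bin is pushed (from pad to upright), y along the pad, z up. Square means that the bin's x axis points along this x axis.
- pad_face (a point): Middle of the pad's front face, 34 mm above the counter; moves with the pad. The face is flat and upright, 120 mm wide (y) and 56 mm high (from 6 to 62 mm above the counter). Axes as the bookend's.
- pad (a joint): How far the pad is pushed in, m: 0 at rest, 0.024 at the end of its travel. Spring of 800 N/m without preload, so 10 N is 12.5 mm. The push at the bin is larger by the friction of the loaded bin on the counter (about 0.44 kg in all, roughly 2.5 N).
- tape: Roll of beige tape lying flat: ring of 60 mm outer and 38 mm inner diameter, 24 mm high, 0.05 kg. Origin: centre of its underside.
- marker: Chunky purple marker with a square barrel, lying on the counter: 140 mm long (x), 17 x 17 mm, 25 g. Origin: middle of its length, on the underside; x along the marker.
- jar: Square glass jar with a round metal twist lid, standing: 50 x 50 mm (sides along its x and y), glass body up to 56 mm, lid 44 mm across from 61 to 74 mm height, about 0.14 kg. Origin: centre of its underside.
- mug: Blue mug, 80 mm across, 90 mm high, to be left alone. Origin: centre of its underside.
- canister: Steel canister, 72 mm across, 120 mm high, to be left alone. Origin: centre of its underside.
- bowl: White bowl, 110 mm across, 45 mm high, to be left alone. Origin: centre of its underside.
Mind the look-alikes: they are no part of the job. Of the things that look like the jar, take the one that is farthest from the robot's base at the start.

How it is judged:
On the way:
1. tape, marker and jar (upright) lie released in the bin, before the bin is pressed on the pad (x of tape in the frame of bin between -0.076 and 0.076 m and y of tape in the frame of bin between -0.116 and 0.116 m and z of tape in the frame of bin between -0.005 and 0.045 m and x of marker in the frame of bin between -0.076 and 0.076 m and y of marker in the frame of bin between -0.116 and 0.116 m and z of marker in the frame of bin between -0.005 and 0.045 m and x of jar in the frame of bin between -0.076 and 0.076 m and y of jar in the frame of bin between -0.116 and 0.116 m and z of jar in the frame of bin between -0.005 and 0.045 m and angle between jar's own z axis and vertical below 0.3 rad and contact force between each of the arm, the fingers and tape below 0.2 N and contact force between each of the arm, the fingers and marker below 0.2 N and contact force between each of the arm, the fingers and jar below 0.2 N and contact force between bin and bookend below 1 N), for 0.2 s.
At the end, for the whole second after the job is handed in: For the last second the robot presses the bin on the pad with 6 to 14 N: bin flat on the counter, still, square within 0.08 rad, its middle within 25 mm of the pad's; tape, marker and jar (upright within 0.3 rad) lie in it (x of tape in the frame of bin between -0.076 and 0.076 m and y of tape in the frame of bin between -0.116 and 0.116 m and z of tape in the frame of bin between -0.005 and 0.045 m and x of marker in the frame of bin between -0.076 and 0.076 m and y of marker in the frame of bin between -0.116 and 0.116 m and z of marker in the frame of bin between -0.005 and 0.045 m and x of jar in the frame of bin between -0.076 and 0.076 m and y of jar in the frame of bin between -0.116 and 0.116 m and z of jar in the frame of bin between -0.005 and 0.045 m and angle between jar's own z axis and vertical below 0.3 rad and contact force between bin and bookend between 6 and 14 N and contact force between any of the fingers, the arm and bin above 2 N and angle between the x axis of bin and the x axis of bookend, either way round below 0.08 rad and y of bin in the frame of bookend between -0.025 and 0.025 m and x of bin in the frame of bookend below -0.05 m and angle between bin's own z axis and vertical below 0.05 rad and height (world z) of bin below 0.006 m and linear speed of bin below 0.01 m/s); the arm keeps its last pose, push and grip.
It fails at once if the pad is squashed to the end of its travel (value of joint pad above 0.0235 m).
It fails at once if the mug is disturbed (distance of mug from where it was at the start of the episode above 0.03 m).
It fails at once if the canister is disturbed (distance of canister from where it was at the start of the episode above 0.03 m).
It fails at once if the bowl is disturbed (distance of bowl from where it was at the start of the episode above 0.03 m).
It also fails if it takes over 72 s, if anything falls off the work surface, if the arm or the gripper's body presses on something with over 40 N, if the wrist force passes 120 N, or if a joint passes its speed limit or range.

## Working session

There is one attempt and no reset: what is moved stays moved. The work goes in short steps, Python scripts to look and compute and a shell command to move; the robot and the scene stay as the last step left them, time stands still between calls to the robot, and variables do not carry over. Pictures are saved under pics/ and viewed, at most 10 in all, crops included, and the job is handed in when it is done.

```bash
mkdir -p pics; cat > h.py <<'E'
from cell import *
import numpy as np, cv2
def save(n):
    for c in ("scene","top"):
        p,d=camera(c); np.savez(f"{n}_{c}.npz",p=p,d=d); cv2.imwrite(f"pics/{n}_{c}.png",p)
def world(c,u,v,n=None,z=None):
    i=camera_info(c); f=192/np.tan(np.radians(i["vfov"])/2)
    r=np.array([(u-i["cx"])/f,(v-i["cy"])/f,1]); R=np.array(i["R"]);t=np.array(i["t"])
    if z is None:
        d=np.load(f"{n}_{c}.npz")["d"][int(v),int(u)]; return R.T@(r*d-t)
    o=-R.T@t; k=R.T@r; return o+k*(z-o[2])/k[2]
E
python3 -c "
from h import *
save('a'); i=camera_info('top'); print(i, camera_info('scene'), get_state())"
```

```text
{'vfov': 51.19684700465675, 'cx': 257.17873077523234, 'cy': 190.34835224489288, 'R': array([[-8.63854940e-02, -9.96261663e-01, -4.95298256e-04],
       [-9.74157198e-01,  8.45729483e-02, -2.09440135e-01],
       [ 2.08699066e-01, -1.76100912e-02, -9.77821346e-01]]), 't': array([0.07566515, 0.55050075, 1.09140876])} {'vfov': 55.13432377792647, 'cx': 254.41880382864082, 'cy': 194.12694073050397, 'R': array([[-0.78148457,  0.62391679, -0.00311587],
       [ 0.34629365,  0.4295838 , -0.83398949],
       [-0.51900152, -0.65282892, -0.55177153]]), 't': array([ 0.41407151, -0.15254877,  1.48061258])} {'t': 0.1, 'joint_pos': array([-1.25405203e+00,  8.78786974e-02,  1.37212041e+00,  3.91793540e-06,
        1.68357535e+00, -1.03092097e-01]), 'joint_vel': array([-0.00067752, -0.00026297, -0.00524977,  0.00080063,  0.00143273,
       -0.00103232]), 'joint_efforts': array([ 3.06133887e-03, -3.53013039e+01, -3.14219642e+01, -9.92613718e-05,
        7.88623584e-03, -1.89355842e-05]), 'tcp_pos': array([ 0.2240478 , -0.50181054,  0.2302487 ]), 'orientation': array([ 9.78047438e-01,  2.08380006e-01, -1.03717246e-04, -9.85460090e-04]), 'force': array([0.11000213, 0.61154633, 0.26578265]), 'torque': array([ 0.05773019, -0.04979862,  0.02407699]), 'grip_force': 0.0, 'opening': 0.08539096089196756}
```

View pics/a_top.png

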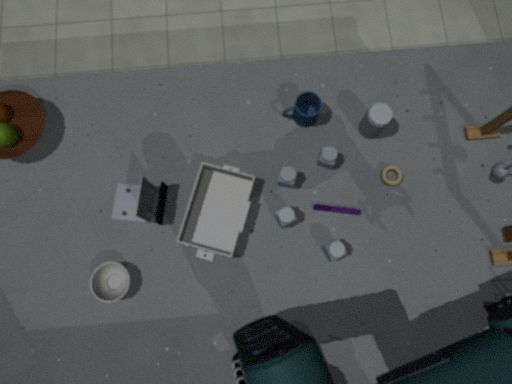

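View pics/a_scene.png

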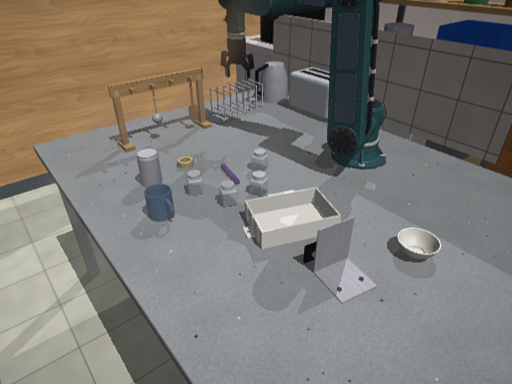

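The top view shows the bin at about (217,210), the bookend pad at about (165,203), the marker at (337,209), the tape at (391,176), and four jar-like things at (289,176), (329,157), (287,216) and (337,250). The scene view shows the same layout.

```bash
python3 - <<'E'
from h import *
p=cv2.imread('pics/a_top.png')
f=lambda a:np.clip(a.astype(float)*1.6,0,255).astype(np.uint8)
cv2.imwrite('pics/c1.png',cv2.resize(f(p[140:270,260:420]),None,fx=4.6,fy=4.6,interpolation=cv2.INTER_CUBIC))
cv2.imwrite('pics/c2.png',cv2.resize(f(p[150:270,105:265]),None,fx=5,fy=5,interpolation=cv2.INTER_CUBIC))
for n,u,v in [('jA',289,174),('jB',329,155),('jC',287,214),('jD',337,248),('mk0',315,207),('mk1',359,212),('tape',391,167),('tape',391,184),('binfloor',217,210),('mug',310,110),('can',380,115),('bowl',110,280)]:
    w=world('top',u,v,'a'); print(n,w.round(3),np.hypot(*w[:2]).round(3))
E
```

```text
jA [ 0.591 -0.067  0.074] 0.595
jB [ 0.639 -0.188  0.069] 0.666
jC [ 0.477 -0.049  0.072] 0.48
jD [ 0.371 -0.176  0.076] 0.411
mk0 [ 0.499 -0.139  0.016] 0.518
mk1 [ 0.474 -0.267  0.012] 0.544
tape [ 0.6   -0.379  0.02 ] 0.71
tape [ 0.548 -0.371  0.022] 0.661
binfloor [0.517 0.151 0.006] 0.539
mug [ 0.809 -0.161  0.004] 0.825
can [ 0.728 -0.335  0.121] 0.802
bowl [0.341 0.47  0.005] 0.581
```

View pics/c1.png

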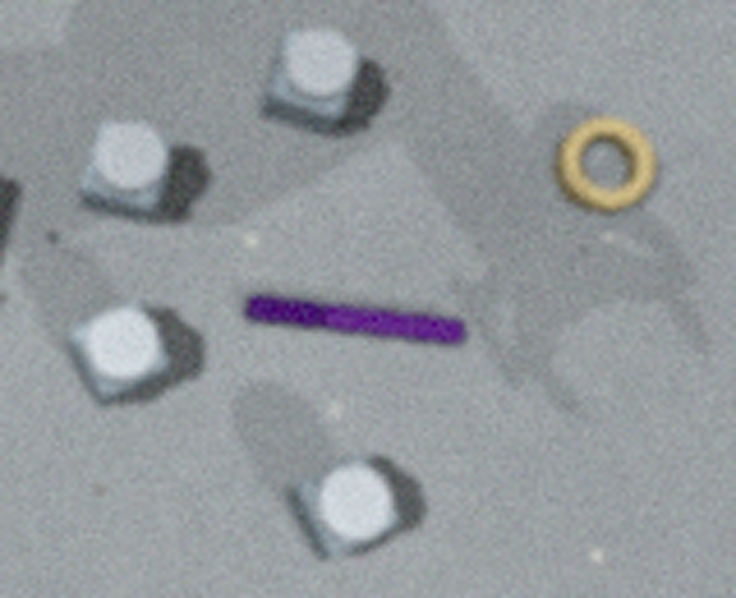

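View pics/c2.png

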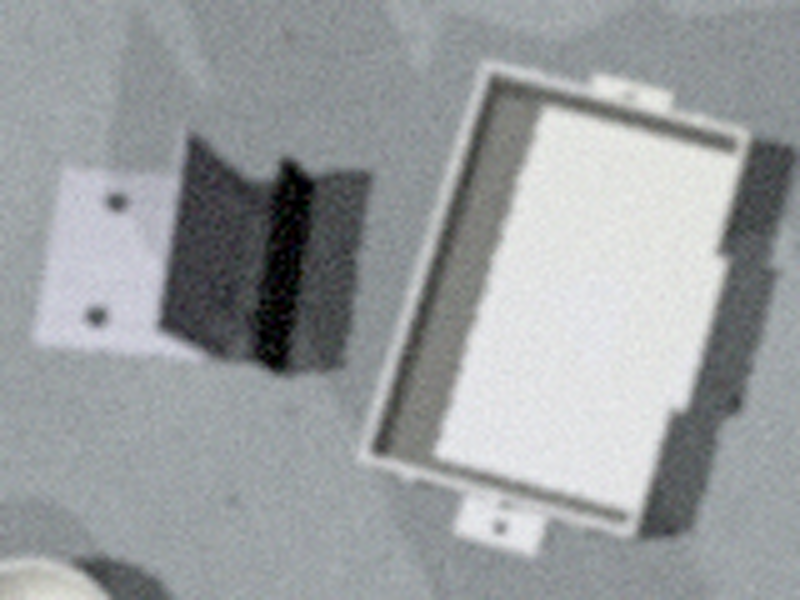

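```bash
python3 - <<'E'
from h import *
c1=lambda u,v,z:world('top',u/4.6+260-.4,v/4.6+140-.4,z=z)[:2]
c2=lambda u,v,z:world('top',u/5+105-.4,v/5+150-.4,z=z)[:2]
ang=lambda d:np.arctan2(d[1],d[0]).round(3)
print('jars',[c1(*q,.074).round(4) for q in [(322,62),(131,155),(124,343),(357,503)]])
print('jB edge bottom z0',[c1(*q,0).round(4) for q in [(263,112),(337,133)]],ang(c1(337,133,0)-c1(263,112,0)))
print('tape',c1(606,164,.024))
a,b=c1(247,307,.012),c1(465,331,.012);print('marker',(a+b)/2,np.linalg.norm(a-b),ang(b-a))
C=[c2(*q,.06) for q in [(487,64),(750,133),(635,535),(363,460)]]
print('bin',np.mean(C,0),[np.linalg.norm(C[i]-C[i-1]).round(3) for i in range(4)],[ang(C[0]-C[1]),ang(C[3]-C[2]),ang(C[0]-C[3]),ang(C[1]-C[2])])
F=[c2(62,168,.003),c2(35,343,.003)];print('foot',F,ang(F[0]-F[1]),np.linalg.norm(F[0]-F[1]))
U=[c2(188,135,.14),c2(162,328,.14)];print('upr',U,ang(U[0]-U[1]),np.linalg.norm(U[0]-U[1]))
d=np.load('a_top.npz')['d']
for v in range(184,224,5): print(v,[tuple(world('top',u,v,'a').round(3)) for u in range(152,172,2)])
E
```

```text
jars [array([ 0.6431, -0.1896]), array([ 0.5936, -0.0641]), array([ 0.4768, -0.0478]), array([ 0.3689, -0.1764])]
jB edge bottom z0 [array([ 0.634 , -0.1621]), array([ 0.6154, -0.2093])] -1.946
tape [ 0.57356013 -0.3750853 ]
marker [ 0.48842847 -0.20322682] 0.140359634972016 -1.769
bin [0.51261892 0.14732716] [np.float64(0.238), np.float64(0.159), np.float64(0.238), np.float64(0.158)] [np.float64(1.22), np.float64(1.219), np.float64(-0.353), np.float64(-0.356)]
foot [array([0.62543689, 0.44693514]), array([0.51996045, 0.46432346])] -0.163 0.10690010245460639
upr [array([0.60174952, 0.33305533]), array([0.49835218, 0.34942956])] -0.157 0.10468584173940697
184 [(np.float64(0.605), np.float64(0.333), np.float64(0.037)), (np.float64(0.614), np.float64(0.336), np.float64(0.002)), (np.float64(0.615), np.float64(0.331), np.float64(-0.004)), (np.float64(0.612), np.float64(0.324), np.float64(0.002)), (np.float64(0.612), np.float64(0.318), np.float64(0.001)), (np.float64(0.597), np.float64(0.299), np.float64(0.06)), (np.float64(0.597), np.float64(0.294), np.float64(0.056)), (np.float64(0.603),
[... 3610 characters left out ...]
.518), np.float64(0.297), np.float64(0.003)), (np.float64(0.517), np.float64(0.291), np.float64(0.004))]
219 [(np.float64(0.508), np.float64(0.345), np.float64(0.001)), (np.float64(0.507), np.float64(0.34), np.float64(-0.001)), (np.float64(0.497), np.float64(0.319), np.float64(0.061)), (np.float64(0.496), np.float64(0.313), np.float64(0.064)), (np.float64(0.498), np.float64(0.311), np.float64(0.048)), (np.float64(0.502), np.float64(0.311), np.float64(0.021)), (np.float64(0.505), np.float64(0.311), np.float64(-0.001)), (np.float64(0.503), np.float64(0.303), np.float64(0.005)), (np.float64(0.504), np.float64(0.299), np.float64(-0.001)), (np.float64(0.503), np.float64(0.293), np.float64(-0.0))]
```

Crop 1 confirms the jar lids, with the farthest jar's lid at crop (322,62), the tape at (606,164) and the marker ends at (247,307) and (465,331). Crop 2 shows the bin rim corners and the pad as a black strip. The measured sizes match: bin 0.238 x 0.159 m, marker 0.140 m. Tape first.

```bash
cat > s.py <<'E'
from cell import *
import numpy as np
s=get_state();o=s['orientation'];print(s['t'],s['tcp_pos'].round(4),'psi',(2*np.arctan2(o[1],o[0])-np.pi/2).round(3),'q6',s['joint_pos'][5].round(2),'F',s['force'].round(1),'open',round(s['opening'],4),'grip',round(s['grip_force'],1))
E
D='{"tx":0.35,"ty":0.127,"tz":-0.10,"spin":0.8}'
python3 -m jog '[{"tx":0.35,"ty":0.127,"tz":-0.10,"spin":0.8},{"tx":0.35,"ty":0.127,"tz":-0.10,"spin":0.8},{"tx":0.35,"ty":0.127,"tz":-0.10,"spin":0.8},{"tx":0.35,"ty":0.127,"tz":-0.10,"spin":0.8},{"tx":0.35,"ty":0.127,"tz":-0.10,"spin":0.8},{"tx":0.35,"ty":0.127,"tz":-0.10,"spin":0.8},{"tx":0.35,"ty":0.127,"tz":-0.10,"spin":0.8},{"tx":0.35,"ty":0.127,"tz":-0.10,"spin":0.8},{"tx":0.35,"ty":0.127,"tz":-0.10,"spin":0.8},{"tx":0.35,"ty":0.127,"tz":-0.10,"spin":0.8},{"tx":0.35,"ty":0.127,"tz":-0.10,"spin":0.8},{"tx":0.35,"ty":0.127,"tz":-0.10,"spin":0.8}]' 0; python3 s.py
```

```text
t: 1.3
tcp_pos: [0.5732, -0.3764, 0.1322]
orientation: [0.82, 0.572, 0.0, 0.001]
force: [0.6, -0.2, 0.1]
opening: 0.0853
grip_force: 0.0
1.3 [ 0.5732 -0.3764  0.1322] psi -0.353 q6 -0.31 F [ 0.6 -0.2  0.1] open 0.0853 grip 0.0
```

```bash
python3 -m jog '[{"tz":-0.05},{"tz":-0.09},{"tz":-0.115},{"tz":-0.125},{"tz":-0.125},{"tz":-0.125}]' 0 >/dev/null; python3 s.py; python3 -m jog '[{"tz":0},{"tz":0},{"tz":0},{"tz":0},{"tz":0},{"tz":0},{"tz":0},{"tz":0}]' 1 30 >/dev/null; python3 s.py
python3 -m jog '[{"tz":0.03},{"tz":0.07},{"tz":0.11},{"tz":0.15},{"tz":0.15}]' >/dev/null; python3 s.py
```

```text
1.3 [ 0.5732 -0.3764  0.1322] psi -0.353 q6 -0.31 F [ 0.6 -0.2  0.1] open 0.0853 grip 0.0
1.3 [ 0.5732 -0.3764  0.1322] psi -0.353 q6 -0.31 F [ 0.6 -0.2  0.1] open 0.0853 grip 0.0
1.3 [ 0.5732 -0.3764  0.1322] psi -0.353 q6 -0.31 F [ 0.6 -0.2  0.1] open 0.0853 grip 0.0schema error: expected keys tx, ty, tz, spin
schema error: expected keys tx, ty, tz, spin
schema error: expected keys tx, ty, tz, spin
```

```bash
python3 -m jog '[{"tx":0,"ty":0,"tz":-0.05,"spin":0},{"tx":0,"ty":0,"tz":-0.09,"spin":0},{"tx":0,"ty":0,"tz":-0.115,"spin":0},{"tx":0,"ty":0,"tz":-0.125,"spin":0},{"tx":0,"ty":0,"tz":-0.125,"spin":0}]' 0 >/dev/null; python3 s.py; python3 -m jog '[{"tx":0,"ty":0,"tz":0,"spin":0},{"tx":0,"ty":0,"tz":0,"spin":0},{"tx":0,"ty":0,"tz":0,"spin":0},{"tx":0,"ty":0,"tz":0,"spin":0},{"tx":0,"ty":0,"tz":0,"spin":0},{"tx":0,"ty":0,"tz":0,"spin":0}]' 1 30 >/dev/null; python3 s.py
python3 -m jog '[{"tx":0,"ty":0,"tz":0.02,"spin":0},{"tx":0,"ty":0,"tz":0.06,"spin":0},{"tx":0,"ty":0,"tz":0.10,"spin":0},{"tx":0,"ty":0,"tz":0.15,"spin":0},{"tx":0,"ty":0,"tz":0.15,"spin":0}]' >/dev/null; python3 s.py
```

```text
1.8 [ 0.5727 -0.3754  0.0051] psi -0.352 q6 -0.31 F [0.4 0.6 0.5] open 0.0855 grip 0.0
2.4 [ 0.5758 -0.3767  0.0099] psi -0.351 q6 -0.31 F [ 0.1 -0.   5.5] open 0.0573 grip 32.7
2.9 [ 0.5778 -0.3779  0.1681] psi -0.351 q6 -0.31 F [ 0.2 -0.6  1.3] open 0.0576 grip 32.4
```

```bash
python3 -m jog '[{"tx":-0.133,"ty":0.518,"tz":0,"spin":0},{"tx":-0.133,"ty":0.518,"tz":0,"spin":0},{"tx":-0.133,"ty":0.518,"tz":0,"spin":0},{"tx":-0.133,"ty":0.518,"tz":0,"spin":0},{"tx":-0.133,"ty":0.518,"tz":0,"spin":0},{"tx":-0.133,"ty":0.518,"tz":0,"spin":0},{"tx":-0.133,"ty":0.518,"tz":0,"spin":0},{"tx":-0.133,"ty":0.518,"tz":0,"spin":0},{"tx":-0.133,"ty":0.518,"tz":0,"spin":0},{"tx":-0.133,"ty":0.518,"tz":0,"spin":0},{"tx":-0.133,"ty":0.518,"tz":0,"spin":0},{"tx":-0.133,"ty":0.518,"tz":0,"spin":0},{"tx":-0.133,"ty":0.518,"tz":0,"spin":0},{"tx":-0.133,"ty":0.518,"tz":0,"spin":0},{"tx":-0.133,"ty":0.518,"tz":0,"spin":0}]' >/dev/null; python3 s.py
```

```text
4.4 [0.4416 0.1416 0.1564] psi -0.353 q6 0.54 F [-0.2 -0.5 -0.3] open 0.0575 grip 32.4
```

```bash
python3 -m jog '[{"tx":0.003,"ty":-0.001,"tz":-0.04,"spin":0},{"tx":0.003,"ty":-0.001,"tz":-0.08,"spin":0},{"tx":0.003,"ty":-0.001,"tz":-0.11,"spin":0},{"tx":0.003,"ty":-0.001,"tz":-0.13,"spin":0},{"tx":0.003,"ty":-0.001,"tz":-0.137,"spin":0},{"tx":0.003,"ty":-0.001,"tz":-0.137,"spin":0},{"tx":0.003,"ty":-0.001,"tz":-0.137,"spin":0}]' >/dev/null; python3 s.py
python3 -m jog '[{"tx":0,"ty":0,"tz":0,"spin":0},{"tx":0,"ty":0,"tz":0,"spin":0},{"tx":0,"ty":0,"tz":0,"spin":0}]' 0.2 >/dev/null; python3 s.py
python3 -m jog '[{"tx":0,"ty":0,"tz":0.05,"spin":0},{"tx":0,"ty":0,"tz":0.10,"spin":0},{"tx":0,"ty":0,"tz":0.14,"spin":0},{"tx":0,"ty":0,"tz":0.14,"spin":0}]' >/dev/null; python3 s.py
```

```text
5.1 [0.4454 0.1415 0.0206] psi -0.352 q6 0.54 F [ 0.6 -0.2  0.7] open 0.0577 grip 32.4
5.4 [0.4449 0.1419 0.0204] psi -0.351 q6 0.54 F [0.5 0.5 0.1] open 0.0684 grip 0.0
5.8 [0.4483 0.1427 0.1675] psi -0.351 q6 0.54 F [0.3 0.5 0.4] open 0.0681 grip 0.0
```

```bash
python3 -m jog '[{"tx":0.044,"ty":-0.344,"tz":0,"spin":0.153},{"tx":0.044,"ty":-0.344,"tz":0,"spin":0.153},{"tx":0.044,"ty":-0.344,"tz":0,"spin":0.153},{"tx":0.044,"ty":-0.344,"tz":0,"spin":0.153},{"tx":0.044,"ty":-0.344,"tz":0,"spin":0.153},{"tx":0.044,"ty":-0.344,"tz":0,"spin":0.153},{"tx":0.044,"ty":-0.344,"tz":0,"spin":0.153},{"tx":0.044,"ty":-0.344,"tz":0,"spin":0.153},{"tx":0.044,"ty":-0.344,"tz":0,"spin":0.153},{"tx":0.044,"ty":-0.344,"tz":0,"spin":0.153}]' 0.4 >/dev/null; python3 s.py; python3 -c "
from h import *
save('b')
p=cv2.imread('pics/b_top.png')
cv2.imwrite('pics/b1.png',np.clip(cv2.resize(p[140:270,160:420],None,fx=3,fy=3,interpolation=2)*1.6,0,255).astype(np.uint8))"
```

```text
6.8 [ 0.4879 -0.2012  0.1589] psi -0.197 q6 -0.3 F [-0.2  1.  -0.3] open 0.0513 grip 0.0
```

View pics/b1.png

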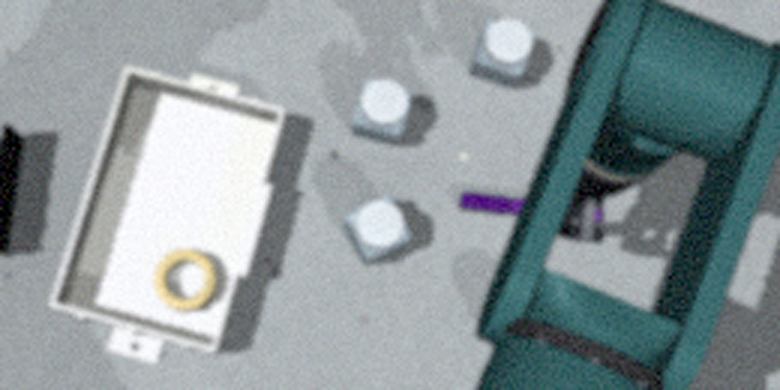

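The tape lies flat in the bin at crop (187,279) and the bin is unmoved. Next the marker.

```bash
python3 -m jog '[{"tx":0,"ty":-0.001,"tz":-0.05,"spin":0},{"tx":0,"ty":-0.001,"tz":-0.1,"spin":0},{"tx":0,"ty":-0.001,"tz":-0.135,"spin":0},{"tx":0,"ty":-0.001,"tz":-0.151,"spin":0},{"tx":0,"ty":-0.001,"tz":-0.151,"spin":0}]' >/dev/null; python3 s.py; python3 -m jog '[{"tx":0,"ty":0,"tz":0,"spin":0},{"tx":0,"ty":0,"tz":0,"spin":0},{"tx":0,"ty":0,"tz":0,"spin":0},{"tx":0,"ty":0,"tz":0,"spin":0},{"tx":0,"ty":0,"tz":0,"spin":0},{"tx":0,"ty":0,"tz":0,"spin":0}]' 1 30 >/dev/null; python3 s.py
python3 -m jog '[{"tx":0,"ty":0,"tz":0.02,"spin":0},{"tx":0,"ty":0,"tz":0.06,"spin":0},{"tx":0,"ty":0,"tz":0.10,"spin":0},{"tx":0,"ty":0,"tz":0.15,"spin":0},{"tx":0,"ty":0,"tz":0.15,"spin":0}]' >/dev/null; python3 s.py
```

```text
7.4 [ 0.4857 -0.2003  0.005 ] psi -0.196 q6 -0.3 F [-0.7  0.2 -0.7] open 0.0511 grip 0.0
8.0 [ 0.4898 -0.2038  0.0107] psi -0.198 q6 -0.3 F [-0.7  1.6  6.4] open 0.0163 grip 31.3
8.5 [ 0.4922 -0.2056  0.1678] psi -0.198 q6 -0.3 F [ 0.2 -1.   0.2] open 0.016 grip 30.6
```

```bash
python3 -m jog '[{"tx":0.036,"ty":0.383,"tz":0,"spin":1.417},{"tx":0.036,"ty":0.383,"tz":0,"spin":1.417},{"tx":0.036,"ty":0.383,"tz":0,"spin":1.417},{"tx":0.036,"ty":0.383,"tz":0,"spin":1.417},{"tx":0.036,"ty":0.383,"tz":0,"spin":1.417},{"tx":0.036,"ty":0.383,"tz":0,"spin":1.417},{"tx":0.036,"ty":0.383,"tz":0,"spin":1.417},{"tx":0.036,"ty":0.383,"tz":0,"spin":1.417},{"tx":0.036,"ty":0.383,"tz":0,"spin":1.417},{"tx":0.036,"ty":0.383,"tz":0,"spin":1.417},{"tx":0.036,"ty":0.383,"tz":0,"spin":1.417},{"tx":0.036,"ty":0.383,"tz":0,"spin":1.417},{"tx":0.036,"ty":0.383,"tz":0,"spin":1.417},{"tx":0.036,"ty":0.383,"tz":0,"spin":1.417}]' >/dev/null; python3 s.py
```

```text
9.9 [0.5242 0.1794 0.1583] psi 1.218 q6 -0.99 F [ 0.7  0.  -0.2] open 0.0159 grip 30.6
```

```bash
python3 -m jog '[{"tx":0,"ty":0,"tz":-0.04,"spin":0},{"tx":0,"ty":0,"tz":-0.08,"spin":0},{"tx":0,"ty":0,"tz":-0.11,"spin":0},{"tx":0,"ty":0,"tz":-0.13,"spin":0},{"tx":0,"ty":0,"tz":-0.138,"spin":0},{"tx":0,"ty":0,"tz":-0.138,"spin":0},{"tx":0,"ty":0,"tz":-0.138,"spin":0}]' >/dev/null; python3 s.py
python3 -m jog '[{"tx":0,"ty":0,"tz":0,"spin":0},{"tx":0,"ty":0,"tz":0,"spin":0},{"tx":0,"ty":0,"tz":0,"spin":0},{"tx":0,"ty":0,"tz":0,"spin":0}]' 0.68 >/dev/null; python3 s.py
python3 -m jog '[{"tx":0,"ty":0,"tz":0.05,"spin":0},{"tx":0,"ty":0,"tz":0.10,"spin":0},{"tx":0,"ty":0,"tz":0.15,"spin":0},{"tx":0,"ty":0,"tz":0.18,"spin":0},{"tx":0,"ty":0,"tz":0.18,"spin":0}]' >/dev/null; python3 s.py
```

```text
10.6 [0.5252 0.1799 0.0217] psi 1.219 q6 -0.99 F [-0.2 -0.1  0. ] open 0.0158 grip 30.5
11.0 [0.5245 0.1798 0.0209] psi 1.219 q6 -0.99 F [-0.3 -0.3  0.1] open 0.0271 grip 0.0
11.5 [0.5271 0.1805 0.2077] psi 1.219 q6 -0.99 F [-0.1  0.1  0.2] open 0.0275 grip 0.0
```

```bash
python3 -m jog '[{"tx":0.1185,"ty":-0.37,"tz":-0.04,"spin":-1.571},{"tx":0.1185,"ty":-0.37,"tz":-0.04,"spin":-1.571},{"tx":0.1185,"ty":-0.37,"tz":-0.04,"spin":-1.571},{"tx":0.1185,"ty":-0.37,"tz":-0.04,"spin":-1.571},{"tx":0.1185,"ty":-0.37,"tz":-0.04,"spin":-1.571},{"tx":0.1185,"ty":-0.37,"tz":-0.04,"spin":-1.571},{"tx":0.1185,"ty":-0.37,"tz":-0.04,"spin":-1.571},{"tx":0.1185,"ty":-0.37,"tz":-0.04,"spin":-1.571},{"tx":0.1185,"ty":-0.37,"tz":-0.04,"spin":-1.571},{"tx":0.1185,"ty":-0.37,"tz":-0.04,"spin":-1.571},{"tx":0.1185,"ty":-0.37,"tz":-0.04,"spin":-1.571},{"tx":0.1185,"ty":-0.37,"tz":-0.04,"spin":-1.571},{"tx":0.1185,"ty":-0.37,"tz":-0.04,"spin":-1.571},{"tx":0.1185,"ty":-0.37,"tz":-0.04,"spin":-1.571}]' 0 >/dev/null; python3 s.py; python3 -c "
from h import *
save('c')
p=cv2.imread('pics/c_top.png')
cv2.imwrite('pics/c3.png',np.clip(cv2.resize(p[120:270,160:420],None,fx=3,fy=3,interpolation=2)*1.6,0,255).astype(np.uint8))"
```

```text
12.9 [ 0.6424 -0.19    0.1598] psi -0.351 q6 -0.02 F [ 0.2 -1.2  0.1] open 0.0854 grip 0.0
```

View pics/c3.png

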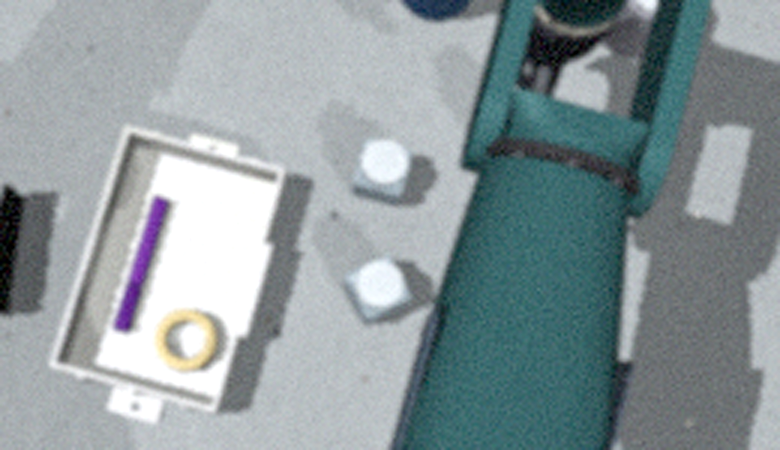

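The marker (crop 143,264) and the tape lie in the bin as planned. Now the jar, descending to TCP z of about 0.026.

```bash
python3 -m jog '[{"tx":0,"ty":0,"tz":-0.03,"spin":-0.01},{"tx":0,"ty":0,"tz":-0.06,"spin":-0.01},{"tx":0,"ty":0,"tz":-0.09,"spin":-0.01},{"tx":0,"ty":0,"tz":-0.12,"spin":-0.01},{"tx":0,"ty":0,"tz":-0.134,"spin":-0.01},{"tx":0,"ty":0,"tz":-0.134,"spin":-0.01}]' >/dev/null; python3 s.py; python3 -m jog '[{"tx":0,"ty":0,"tz":0,"spin":0},{"tx":0,"ty":0,"tz":0,"spin":0},{"tx":0,"ty":0,"tz":0,"spin":0},{"tx":0,"ty":0,"tz":0,"spin":0},{"tx":0,"ty":0,"tz":0,"spin":0},{"tx":0,"ty":0,"tz":0,"spin":0}]' 1 40 >/dev/null; python3 s.py
python3 -m jog '[{"tx":0,"ty":0,"tz":0.02,"spin":0},{"tx":0,"ty":0,"tz":0.05,"spin":0},{"tx":0,"ty":0,"tz":0.08,"spin":0},{"tx":0,"ty":0,"tz":0.11,"spin":0},{"tx":0,"ty":0,"tz":0.14,"spin":0},{"tx":0,"ty":0,"tz":0.14,"spin":0},{"tx":0,"ty":0,"tz":0.14,"spin":0}]' >/dev/null; python3 s.py
```

```text
13.6 [ 0.6408 -0.1895  0.0232] psi -0.362 q6 -0.01 F [-0.3  0.7 -0.2] open 0.0857 grip 0.0
14.2 [ 0.6443 -0.1909  0.0293] psi -0.362 q6 -0.01 F [ 0.2 -0.1  6.9] open 0.0496 grip 43.5
14.9 [ 0.6427 -0.1903  0.1665] psi -0.362 q6 -0.01 F [-0.8  0.3 -2.2] open 0.0492 grip 42.8
```

```bash
python3 -m jog '[{"tx":-0.01,"ty":0.036,"tz":0,"spin":0.01},{"tx":-0.02,"ty":0.072,"tz":0,"spin":0.01},{"tx":-0.03,"ty":0.108,"tz":0,"spin":0.01},{"tx":-0.04,"ty":0.144,"tz":0,"spin":0.01},{"tx":-0.05,"ty":0.18,"tz":0,"spin":0.01},{"tx":-0.06,"ty":0.216,"tz":0,"spin":0.01},{"tx":-0.07,"ty":0.252,"tz":0,"spin":0.01},{"tx":-0.08,"ty":0.277,"tz":0,"spin":0.01},{"tx":-0.08,"ty":0.287,"tz":0,"spin":0.01},{"tx":-0.08,"ty":0.287,"tz":0,"spin":0.01},{"tx":-0.08,"ty":0.287,"tz":0,"spin":0.01}]' >/dev/null; python3 s.py
```

```text
16.0 [0.5625 0.0958 0.1649] psi -0.352 q6 0.42 F [ 0.4 -0.1 -1.6] open 0.0493 grip 42.7
```

```bash
python3 -m jog '[{"tx":0.001,"ty":0.001,"tz":-0.03,"spin":0},{"tx":0.001,"ty":0.001,"tz":-0.06,"spin":0},{"tx":0.001,"ty":0.001,"tz":-0.09,"spin":0},{"tx":0.001,"ty":0.001,"tz":-0.11,"spin":0},{"tx":0.001,"ty":0.001,"tz":-0.125,"spin":0},{"tx":0.001,"ty":0.001,"tz":-0.131,"spin":0},{"tx":0.001,"ty":0.001,"tz":-0.131,"spin":0},{"tx":0.001,"ty":0.001,"tz":-0.131,"spin":0}]' >/dev/null; python3 s.py
python3 -m jog '[{"tx":0,"ty":0,"tz":0,"spin":0},{"tx":0,"ty":0,"tz":0,"spin":0},{"tx":0,"ty":0,"tz":0,"spin":0},{"tx":0,"ty":0,"tz":0,"spin":0}]' 0.33 >/dev/null; python3 s.py
python3 -m jog '[{"tx":0,"ty":0,"tz":0.03,"spin":0},{"tx":0,"ty":0,"tz":0.07,"spin":0},{"tx":0,"ty":0,"tz":0.12,"spin":0},{"tx":0,"ty":0,"tz":0.17,"spin":0},{"tx":0,"ty":0,"tz":0.17,"spin":0}]' >/dev/null; python3 s.py
```

```text
16.8 [0.5648 0.0974 0.0365] psi -0.353 q6 0.42 F [-0.8 -0.3 -1.6] open 0.0493 grip 42.7
17.2 [0.564  0.0978 0.0359] psi -0.352 q6 0.42 F [-0.2 -0.3  0.1] open 0.0576 grip 0.0
17.7 [0.5678 0.0982 0.2158] psi -0.352 q6 0.42 F [ 0.2 -0.5  0.7] open 0.0575 grip 0.0
```

```bash
python3 -m jog '[{"tx":-0.08,"ty":-0.18,"tz":0,"spin":1.571},{"tx":-0.08,"ty":-0.18,"tz":0,"spin":1.571},{"tx":-0.08,"ty":-0.18,"tz":0,"spin":1.571},{"tx":-0.08,"ty":-0.18,"tz":0,"spin":1.571},{"tx":-0.08,"ty":-0.18,"tz":0,"spin":1.571},{"tx":-0.08,"ty":-0.18,"tz":0,"spin":1.571},{"tx":-0.08,"ty":-0.18,"tz":0,"spin":1.571},{"tx":-0.08,"ty":-0.18,"tz":0,"spin":1.571},{"tx":-0.08,"ty":-0.18,"tz":0,"spin":1.571},{"tx":-0.08,"ty":-0.18,"tz":0,"spin":1.571},{"tx":-0.08,"ty":-0.18,"tz":0,"spin":1.571},{"tx":-0.08,"ty":-0.18,"tz":0,"spin":1.571}]' 0.55 >/dev/null; python3 s.py; python3 -c "
from h import *
save('d')
p=cv2.imread('pics/d_top.png')
cv2.imwrite('pics/d1.png',np.clip(cv2.resize(p[150:270,105:265],None,fx=5,fy=5,interpolation=2)*1.6,0,255).astype(np.uint8))"
```

```text
18.9 [ 0.4835 -0.0822  0.205 ] psi 1.219 q6 -1.5 F [-0.4  0.  -0.2] open 0.0384 grip 0.0
```

View pics/d1.png

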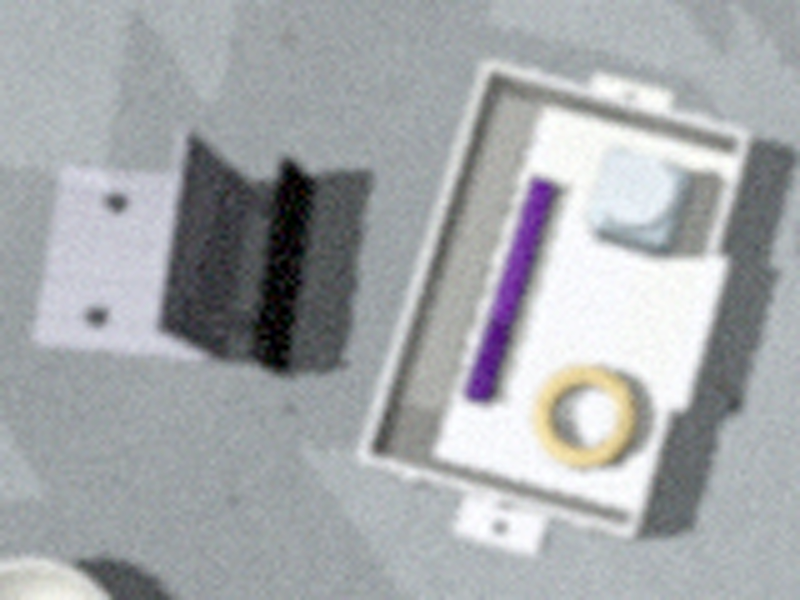

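All three are in the bin, with the jar upright at crop (640,195) and the bin unmoved. Now pinch the grip.

```bash
python3 -m jog '[{"tx":0.001,"ty":0.05,"tz":0,"spin":0},{"tx":0.001,"ty":0.1,"tz":0,"spin":0},{"tx":0.001,"ty":0.14,"tz":-0.03,"spin":0},{"tx":0.001,"ty":0.1525,"tz":-0.07,"spin":0},{"tx":0.001,"ty":0.1525,"tz":-0.1,"spin":0},{"tx":0.001,"ty":0.1525,"tz":-0.1,"spin":0}]' >/dev/null; python3 s.py;  python3 -m jog '[{"tx":0,"ty":0,"tz":-0.03,"spin":0},{"tx":0,"ty":0,"tz":-0.055,"spin":0},{"tx":0,"ty":0,"tz":-0.07,"spin":0},{"tx":0,"ty":0,"tz":-0.078,"spin":0},{"tx":0,"ty":0,"tz":-0.078,"spin":0},{"tx":0,"ty":0,"tz":-0.078,"spin":0}]' >/dev/null; python3 s.py
```

```text
19.6 [0.4807 0.0708 0.1001] psi 1.219 q6 -1.19 F [-0.6  0.7  0.3] open 0.0385 grip 0.0
20.2 [0.486 0.07  0.029] psi 1.218 q6 -1.19 F [-0.  -0.2  0.8] open 0.0382 grip 0.0
```

```bash
python3 -m jog '[{"tx":0,"ty":0,"tz":0,"spin":0},{"tx":0,"ty":0,"tz":0,"spin":0},{"tx":0,"ty":0,"tz":0,"spin":0},{"tx":0,"ty":0,"tz":0,"spin":0},{"tx":0,"ty":0,"tz":0,"spin":0},{"tx":0,"ty":0,"tz":0,"spin":0}]' 1 60 ; python3 s.py
```

```text
t: 20.8
tcp_pos: [0.486, 0.0705, 0.0289]
orientation: [0.175, 0.985, 0.001, 0.002]
force: [0.3, 1.6, 6.2]
opening: 0.0111
grip_force: 59.9
20.8 [0.486  0.0705 0.0289] psi 1.219 q6 -1.19 F [0.3 1.6 6.2] open 0.0111 grip 59.9
```

```bash
python3 -m jog '[{"tx":0.004,"ty":0.006,"tz":0,"spin":0.02},{"tx":0.008,"ty":0.013,"tz":0,"spin":0.05},{"tx":0.012,"ty":0.020,"tz":0,"spin":0.075},{"tx":0.016,"ty":0.027,"tz":0,"spin":0.10},{"tx":0.020,"ty":0.034,"tz":0,"spin":0.125},{"tx":0.024,"ty":0.041,"tz":0,"spin":0.15},{"tx":0.027,"ty":0.047,"tz":0,"spin":0.17},{"tx":0.030,"ty":0.052,"tz":0,"spin":0.19},{"tx":0.030,"ty":0.052,"tz":0,"spin":0.19},{"tx":0.030,"ty":0.052,"tz":0,"spin":0.19}]' >/dev/null ; python3 s.py;python3 -c "
from h import *
save('e')
p=cv2.imread('pics/e_top.png')
cv2.imwrite('pics/e1.png',np.clip(cv2.resize(p[150:270,105:265],None,fx=5,fy=5,interpolation=2)*1.6,0,255).astype(np.uint8))"
```

```text
21.8 [0.5161 0.1211 0.029 ] psi 1.409 q6 -1.28 F [ 0.9 -2.9  5.6] open 0.0109 grip 60.0
```

View pics/e1.png

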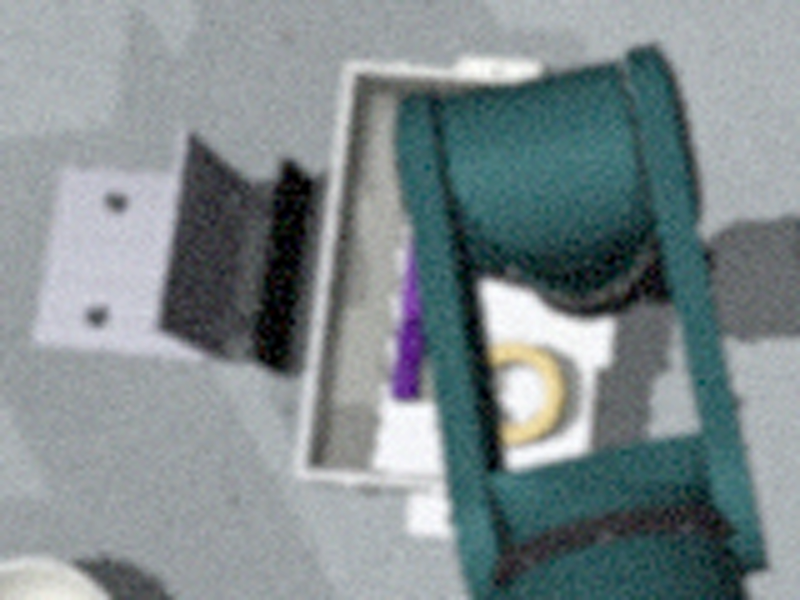

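The bin followed: its +x rim runs from crop (347,62) to (300,475), and the pad strip from about (290,160) to (270,372). I'll compute squareness, centring and gap.

```bash
python3 - <<'E'
from h import *
c2=lambda u,v,z:world('top',u/5+105-.4,v/5+150-.4,z=z)[:2]
A,B=c2(347,62,.06),c2(300,475,.06); d=A-B; print(A,B,np.linalg.norm(d),np.arctan2(d[1],d[0]))
for q in [(290,158),(313,172),(260,362),(288,375)]:
  print(q,c2(*q,.062),c2(*q,.006))
# pad front points via depth: all points at heights 15..58 in pad area
P=[];D=np.load('a_top.npz')['d']
for v in range(178,232):
  for u in range(152,172):
    w=world('top',u,v,'a')
    if .01<w[2]<.05 and .28<w[1]<.322: P.append(w)
P=np.array(P);print(len(P),P[:,0].min(),P[:,0].max(),np.percentile(P[:,0],[2,98]))
for k in range(3):
  f=np.polyfit(P[:,0],P[:,1],1); r=P[:,1]-np.polyval(f,P[:,0]); P=P[abs(r)<2*r.std()]
print(np.arctan(f[0]),np.polyval(f,.545))
E
python3 s.py
```

```text
[0.65956607 0.26159575] [0.42302194 0.29795752] 0.2393225880237672 -0.1525269216765988
(290, 158) [0.604489   0.29632548] [0.61895478 0.30873358]
(313, 172) [0.59508543 0.28348039] [0.60908126 0.29524653]
(260, 362) [0.48796813 0.3175167 ] [0.49661066 0.33098384]
(288, 375) [0.47925932 0.3020966 ] [0.48746662 0.31479311]
160 0.4863655292626256 0.6025108192512869 [0.48730903 0.60137239]
-0.18005005242844888 0.30282604508751165
21.9 [0.5161 0.1211 0.029 ] psi 1.409 q6 -1.28 F [ 1.1 -3.4  5.5] open 0.0111 grip 60.0
```

```bash
python3 -m jog '[{"tx":0.001,"ty":0.004,"tz":0,"spin":0},{"tx":0.001,"ty":0.008,"tz":0,"spin":0},{"tx":0.002,"ty":0.012,"tz":0,"spin":0},{"tx":0.003,"ty":0.016,"tz":0,"spin":0}]' >/dev/null ; python3 s.py;python3 -m jog '[{"tx":0,"ty":0.001,"tz":0,"spin":0},{"tx":0,"ty":0.002,"tz":0,"spin":0}]' >/dev/null ; python3 s.py
for i in 1 2 3 4; do python3 -m jog '[{"tx":0,"ty":0.001,"tz":0,"spin":0},{"tx":0.0003,"ty":0.002,"tz":0,"spin":0}]' >/dev/null ; python3 s.py; done
```

```text
22.3 [0.5185 0.1359 0.0289] psi 1.409 q6 -1.25 F [-2.2 -6.4  7.9] open 0.0109 grip 60.2
22.5 [0.5188 0.1379 0.0289] psi 1.409 q6 -1.25 F [-0.5 -6.4  7.2] open 0.0111 grip 60.1
22.7 [0.5189 0.1398 0.0289] psi 1.409 q6 -1.25 F [-1.7 -7.5  7.4] open 0.0109 grip 60.2
22.9 [0.5192 0.1418 0.029 ] psi 1.409 q6 -1.24 F [-1.3 -6.3  7.9] open 0.0111 grip 60.2
23.1 [0.5194 0.1437 0.0289] psi 1.409 q6 -1.24 F [-1.9 -7.4  7.8] open 0.011 grip 60.2
23.3 [0.5197 0.1452 0.0289] psi 1.408 q6 -1.24 F [ -1.1 -10.    8.1] open 0.0111 grip 60.2
```

```bash
for i in 1 2 3 4; do python3 -m jog '[{"tx":0,"ty":0.001,"tz":0,"spin":0},{"tx":0.0003,"ty":0.002,"tz":0,"spin":0}]' >/dev/null ; python3 s.py; done;  python3 -m jog '[{"tx":0,"ty":0,"tz":0,"spin":0},{"tx":0,"ty":0,"tz":0,"spin":0},{"tx":0,"ty":0,"tz":0,"spin":0}]' >/dev/null ; python3 s.py
```

```text
23.5 [0.5198 0.1467 0.029 ] psi 1.408 q6 -1.23 F [ -1.2 -10.9   8.5] open 0.0114 grip 60.3
23.7 [0.52   0.1483 0.0289] psi 1.408 q6 -1.23 F [ -3.4 -11.8   9.6] open 0.011 grip 60.4
23.9 [0.5202 0.1498 0.0289] psi 1.408 q6 -1.22 F [ -4.  -13.2  10.2] open 0.0109 grip 60.4
24.1 [0.5203 0.1513 0.0289] psi 1.408 q6 -1.22 F [ -4.7 -15.3  10.3] open 0.0111 grip 60.5
24.4 [0.5204 0.1514 0.029 ] psi 1.408 q6 -1.22 F [ -3.1 -14.5   9.5] open 0.0112 grip 60.5
```

```bash
for i in 1 2; do python3 -m jog '[{"tx":0,"ty":0.001,"tz":0,"spin":0},{"tx":0.0004,"ty":0.0025,"tz":0,"spin":0}]' >/dev/null ; python3 s.py; done;  python3 -m jog '[{"tx":0,"ty":0,"tz":0,"spin":0},{"tx":0,"ty":0,"tz":0,"spin":0},{"tx":0,"ty":0,"tz":0,"spin":0},{"tx":0,"ty":0,"tz":0,"spin":0},{"tx":0,"ty":0,"tz":0,"spin":0}]' >/dev/null ; python3 s.py;python3 -c "
from h import *
save('f')
t=cv2.imread('pics/f_top.png')[150:270,105:265]; s=cv2.imread('pics/f_scene.png')[170:310,220:390]
f=lambda a:np.clip(cv2.resize(a,(800,600*0+int(800*a.shape[0]/a.shape[1])),interpolation=2)*1.6,0,255).astype(np.uint8)
cv2.imwrite('pics/f1.png',f(t));cv2.imwrite('pics/f2.png',cv2.resize(f(s),(720,593)))"
```

```text
24.6 [0.5206 0.1532 0.029 ] psi 1.407 q6 -1.22 F [ -4.4 -16.8  10.6] open 0.0111 grip 60.7
24.8 [0.5208 0.1551 0.029 ] psi 1.407 q6 -1.21 F [ -6.2 -20.   11.9] open 0.0111 grip 60.8
25.3 [0.5209 0.1553 0.0289] psi 1.407 q6 -1.21 F [ -5.3 -16.5  11.2] open 0.0109 grip 60.8
```

View pics/f1.png

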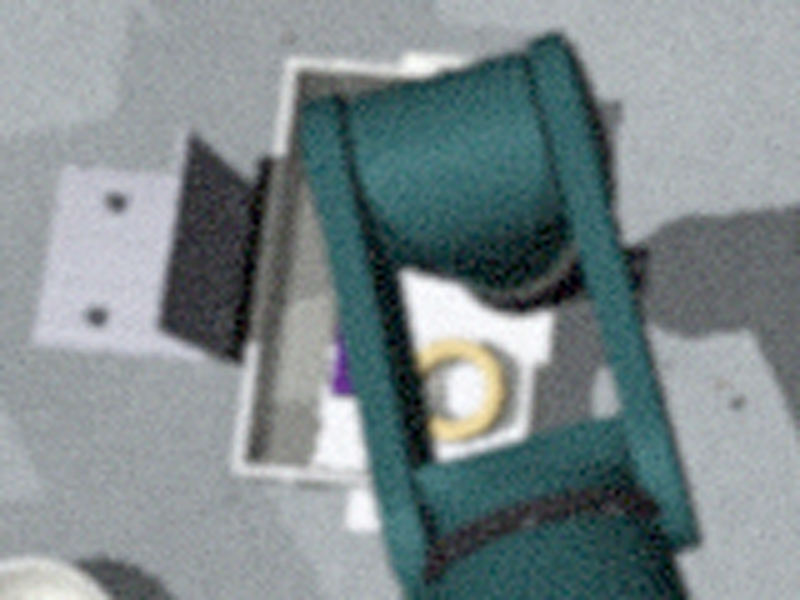

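View pics/f2.png

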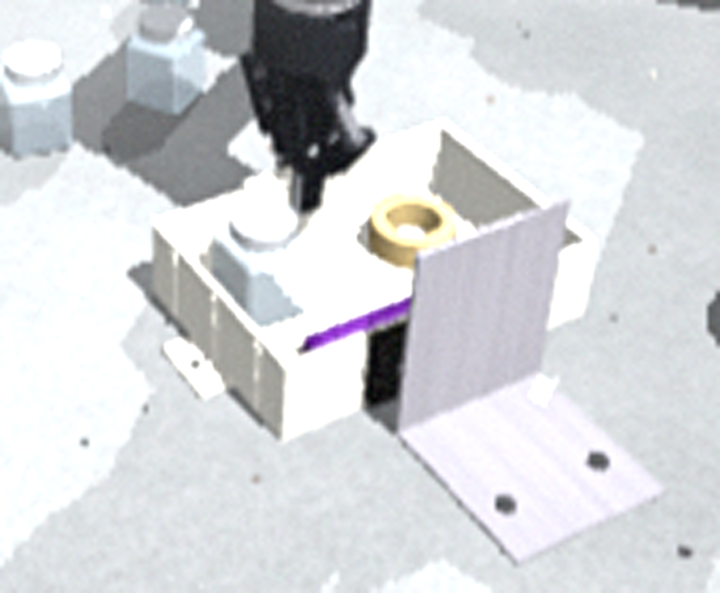

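```bash
python3 - <<'E'
from h import *
c2=lambda u,v,z:world('top',u/5+105-.4,v/5+150-.4,z=z)[:2]
A,B=c2(290,60,.06),c2(238,470,.06); d=A-B; a=np.arctan2(d[1],d[0]);print(A,B,np.linalg.norm(d),a)
u=np.array([.163,.987]);e=(A+B)/2-[.545,.302];print('along',e@u,'lateral',e@[-u[1],u[0]], 'moved',((A+B)/2-[.5413,.2798])@u)
E
python3 -m jog '[{"tx":0,"ty":0,"tz":0,"spin":0},{"tx":0,"ty":0,"tz":0,"spin":0},{"tx":0,"ty":0,"tz":0,"spin":0},{"tx":0,"ty":0,"tz":0,"spin":0},{"tx":0,"ty":0,"tz":0,"spin":0}]' >/dev/null ; python3 s.py
```

```text
[0.66364502 0.29459207] [0.42877725 0.33226817] 0.23787047329978162 -0.15905900918728894
along 0.011478945205268496 lateral 0.0006677201926501213 moved 0.0339934452052685
25.9 [0.5209 0.1553 0.029 ] psi 1.407 q6 -1.21 F [ -5.7 -18.4  11.5] open 0.0111 grip 60.8
```

Three checks agree: pad compression is about 11.5 mm (roughly 9 N), the bin is square within about 0.01 rad, and it is centred within 1 mm. It is holding steady, so I'm handing it in.

```bash
python3 -c "
from cell import *
print(sign_off())"
```

```text
the job is handed in; nothing more can be done
None
```

The job is handed in with the tape, marker and upright jar in the bin, and the bin held square and centred against the pad with a push I estimate at about 9 N; the judge's verdict isn't shown to me.

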